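Find the stamped file box and send it to the dispatch line

ROBOT

A 7-joint arm with a two-finger parallel gripper is mounted at the origin on the work surface. World frame = base frame: x ahead of the robot, y to its left, z up, the work surface at z = 0. Lengths are in m, angles in rad, forces in N, time in s.
With the tool pointing down it reaches from about 0.425 to 0.825 m from the base axis. Payload 3.6 kg.
Tool frame: the origin (TCP) lies at the very end of the fingers, on their centre line; the grasp point (between the pads) lies 19 mm behind it (robot.hold_point_z is the distance from the TCP to the grasp point, in m); z points along the fingers, y is the direction in which the jaws open and shut (so a half turn about z gives the same grasp; the last joint's range is limited). The gripper opens to 85 mm and grips with 20 to 120 N. Pads are 22 mm wide; open, the fingers measure 114 mm over their backs; the gripper's body (76 mm by 85 mm) begins 54 mm behind the grasp point. The pads swing forward as they close: fully open they stand 13 mm farther back than shut.
Start: joints at [1.099, 0.615, -0.013, 1.423, 0.008, 1.103, -0.04], TCP at [0.28, -0.586, 0.231] pointing down, gripper open.
Joint ranges: [-3.12, 3.12], [-0.3, 2.06], [-1.34, 1.32], [0.26, 2.42], [-1.36, 4.5], [0.01, 1.98], [-2.84, 2.84]. Speed limits (rad/s): [2.79, 2.79, 3.14, 3.14, 3.14, 3.14, 3.14].

INTERFACE

Orientations are given as a unit quaternion [x, y, z, w].
In Python, from station import sensors, read_camera, camera_info, job_done, robot gives the robot as it stands.
- The arm moves only by the tool step_arm, never from a script. Its argument "commands" is a list of rows, each a list of 7 numbers: the shift along the tool's x, y, z in cm, then the turn, a rotation vector about the tool's x, y, z in rad, then the gripper command: -1 is shut, 1 is fully open, values between are in proportion. In form: [[tx, ty, tz, wx, wy, wz, grip], ...]. A call has exactly 8 rows; each row shifts and turns the commanded pose from where the row before left it, along the tool's axes as they then stand; what a row does not reach is not made up. A row lasts 1/8 s, in which the tool goes at most 62.5 mm and 10.7 degrees, less where a joint would pass 70% of its speed; a pose out of reach is approached as far as the arm can. A call with a gripper value outside its range is refused whole. The fingers move at their own pace and stop on an object; "squeeze" is the grip in N (left out, the last holds). Time passes only in rows, so rows that do not move let the fingers close, or fill a call up. It gives the time, the measured TCP pose, the force and the opening at its end, in the units of the state.
- sensors.get_obs(): the state, without advancing time (a new reading comes with each control period).
- read_camera(name): name is "scene" or "top"; returns the picture (384x512x3 uint8, red, green, blue); there is no depth.
- camera_info(name): a dict with "intrinsics" (3x3 intrinsics, pixels), "dist_coeffs" ([k1, k2, p1, p2, k3] as OpenCV has them; the pictures are not rectified), "world_to_cam" (4x4, takes a point from world to camera coordinates). Camera axes: x right, y down, z forward; pixel columns grow to the right and rows downward; lengths in m; the calibration is good to about 2 mm. A picture is of the moment at which its call begins. camera_info takes no time and is no camera call.
- job_done(): hands the job in, once; it reports no verdict.
The state is a dict: "clock": time; "joints": joint angles; "qvel": joint speeds; "joint_torque": joint torques, N m; "tool_pos": TCP position; "ee_rot": TCP orientation; "contact_force": force on the tool from outside, world axes, zero at the start; "wrist_torque": the same for the moment, N m; "gripper_width": finger opening in m.
Only numpy, scipy, OpenCV 4.12 (cv2) and the standard library are available. Lean on these libraries where they do the work, as an engineer would, in place of code of your own. Each camera call takes 0.05 s, during which the arm holds its last target.

TASK

Only one of the two file boxes has been stamped on its underside. Tip each box over towards the robot so that it lies flat with its underside facing away from the robot, the left-hand box (as the robot sees it) first and then the right-hand one; then push the stamped box sideways along the counter, still lying, until its middle is over the tape of the dispatch line that runs between the two boxes. Only push, never lift or carry a box; leave the other box where it fell and do not disturb the mug, the tape roll or the hand stamp.

Things in the scene. Friction and masses are not known exactly. Their poses are not given: they have to be found in the camera images.
- box_stamped: closed file box, white with a 26 mm black lid: 88 mm deep (its x), 110 wide (its y), 150 high (its z), about 0.35 kg. Starts upright, its label card (-x face) roughly towards the robot. Its underside (-z) bears a black stamp, a 65 mm ring with a bar; nothing else tells it from the other. Origin: centre of the underside. Once tipped towards the robot its z points at the robot, and it is 88 mm high.
- box_stamped_center (a point): middle of the stamped box, 75 mm above its underside; axes as the box's. Pushed towards the robot high on its far face, 115 to 130 mm up, the box turns about its near lower edge (much lower down it may slide instead), passes its balance after some 55 mm (30 degrees) and falls flat by itself; its middle is then about 119 mm nearer the robot.
- box_plain: closed file box, white with a 26 mm black lid: 88 mm deep (its x), 110 wide (its y), 150 high (its z), about 0.35 kg. Starts upright, its label card (-x face) roughly towards the robot. The same as the other box, but its underside is blank. Origin and axes likewise. One box stands on each side of the line; which is on which side changes.
- box_plain_center (a point): middle of the blank box, 75 mm above its underside; axes as the box's. It tips over as the other does.
- line: dispatch line: a flat strip of grey tape on the white counter, 40 mm wide and 380 mm long, about 1 mm thick (things slide over it freely), running away from the robot. Origin: its middle; x along the strip away from the robot, y across it to the robot's left.
- mug: white mug, 76 mm across, 90 mm high, loose; a bystander beyond and to the left of the boxes. Origin: centre of its foot
- tape_roll: roll of brown tape lying flat, 90 mm across, 24 mm high, loose; a bystander beyond and to the right of the boxes. Origin: centre of its underside
- wood_stamper: wooden hand stamp standing upright, 44 mm across the foot, 80 mm high, loose; a bystander beyond the boxes near the line's far end. Origin: centre of its foot

How it is judged:
On the way, in this order (a step that is already met when the one before it is completed fails the run):
1. the left-hand box lies flat, tipped towards the robot (so that its middle is nearer than any box stood), on its own side of the line (((y of box_stamped_center in the frame of line above 0 m and y of box_plain_center in the frame of line below 0 m and (angle between box_stamped's own z axis and vertical between 1.4 and 1.74 rad and angle between box_stamped's own y axis and vertical between 1.4 and 1.74 rad and angle between the z axis of box_stamped and the x axis of line, either way round below 0.7 rad and height (world z) of box_stamped_center below 0.055 m) and world x of box_stamped_center below 0.55 m) or (y of box_plain_center in the frame of line above 0 m and y of box_stamped_center in the frame of line below 0 m and (angle between box_plain's own z axis and vertical between 1.4 and 1.74 rad and angle between box_plain's own y axis and vertical between 1.4 and 1.74 rad and angle between the z axis of box_plain and the x axis of line, either way round below 0.7 rad and height (world z) of box_plain_center below 0.055 m) and world x of box_plain_center below 0.55 m))), for 0.2 s.
2. the right-hand box lies flat, tipped towards the robot, on its own side of the line (((y of box_stamped_center in the frame of line below 0 m and y of box_plain_center in the frame of line above 0 m and (angle between box_stamped's own z axis and vertical between 1.4 and 1.74 rad and angle between box_stamped's own y axis and vertical between 1.4 and 1.74 rad and angle between the z axis of box_stamped and the x axis of line, either way round below 0.7 rad and height (world z) of box_stamped_center below 0.055 m) and world x of box_stamped_center below 0.55 m) or (y of box_plain_center in the frame of line below 0 m and y of box_stamped_center in the frame of line above 0 m and (angle between box_plain's own z axis and vertical between 1.4 and 1.74 rad and angle between box_plain's own y axis and vertical between 1.4 and 1.74 rad and angle between the z axis of box_plain and the x axis of line, either way round below 0.7 rad and height (world z) of box_plain_center below 0.055 m) and world x of box_plain_center below 0.55 m))), for 0.2 s.
3. the stamped box, still lying, has its middle over the line (angle between box_stamped's own z axis and vertical between 1.4 and 1.74 rad and angle between box_stamped's own y axis and vertical between 1.4 and 1.74 rad and angle between the z axis of box_stamped and the x axis of line, either way round below 0.7 rad and height (world z) of box_stamped_center below 0.055 m and y of box_stamped_center in the frame of line between -0.025 and 0.025 m and x of box_stamped_center in the frame of line between -0.15 and 0.15 m), for 0.2 s.
At the end, for the whole second after the job is handed in: Both boxes lie flat (within 10 degrees), at rest, tipped towards the robot and within 40 degrees of the line's direction; the stamped box's middle is within 25 mm of the line's centre line and 150 mm of its middle along it; the blank box's middle is within 180 mm of where it stood (all of step 3 and angle between box_plain's own z axis and vertical between 1.4 and 1.74 rad and angle between box_plain's own y axis and vertical between 1.4 and 1.74 rad and angle between the z axis of box_plain and the x axis of line, either way round below 0.7 rad and height (world z) of box_plain_center below 0.055 m and distance of box_plain_center from where it was at the start of the episode below 0.18 m and linear speed of each of box_stamped, box_plain below 0.02 m/s and angular speed of each of box_stamped, box_plain below 0.1 rad/s); the robot touches nothing.
It fails at once if a box is lifted off the counter ((height (world z) of box_stamped_center above 0.11 m or (angle between box_stamped's own z axis and vertical below 0.15 rad and height (world z) of box_stamped_center above 0.095 m) or (angle between box_stamped's own z axis and vertical between 1.42 and 1.72 rad and angle between box_stamped's own y axis and vertical between 1.42 and 1.72 rad and height (world z) of box_stamped_center above 0.064 m)) or (height (world z) of box_plain_center above 0.11 m or (angle between box_plain's own z axis and vertical below 0.15 rad and height (world z) of box_plain_center above 0.095 m) or (angle between box_plain's own z axis and vertical between 1.42 and 1.72 rad and angle between box_plain's own y axis and vertical between 1.42 and 1.72 rad and height (world z) of box_plain_center above 0.064 m))).
It fails at once if the blank box is pushed onto the line (y of box_plain_center in the frame of line between -0.06 and 0.06 m).
It fails at once if a bystander is moved more than 20 mm or tipped (distance of any of wood_stamper, mug, tape_roll from where it was at the start of the episode above 0.02 m or angle between any of wood_stamper, mug, tape_roll's own z axis and vertical above 0.4 rad).
It also fails if it takes over 66 s, if anything falls off the work surface, if the arm or the gripper's body presses on something with over 40 N, if the wrist force passes 120 N, or if a joint passes its speed limit or range.

## Working session

There is one attempt and no reset: what is moved stays moved. The work goes in short steps, Python scripts to look and compute and a tool call to move; the robot and the scene stay as the last step left them, time stands still between calls to the robot, and variables do not carry over. Pictures are saved under pics/ and viewed, and the job is handed in when it is done.

Besides the shell and the picture viewer there is one more tool, called after "Call:" by a JSON object that holds its "method" and its "body". step_arm: Moves the arm, as the interface text tells. Its arguments: {"type":"object","properties":{"commands":{"type":"array"},"squeeze":{"type":"number"}},"required":["commands"]}

```bash
ls; mkdir -p pics
python3 - <<'E'
from station import *
import cv2
o=sensors.get_obs()
for k,v in o.items(): print(k,v)
for n in("scene","top"):
    im=read_camera(n); cv2.imwrite(f"pics/{n}0.png",im[:,:,::-1]); print(camera_info(n))
E
```

```text
pics
clock 0.0
joints [ 1.09846573  0.61591264 -0.01264039  1.42492169  0.00808624  1.10340261
 -0.04039333]
qvel [ 0.00117693  0.00120317  0.00096045  0.00222131  0.0001808   0.00086881
 -0.00014203]
joint_torque [ 2.11414927e-04 -4.69213235e+01  2.59282663e-01 -1.71034974e+01
  9.99320793e-03  9.61267913e-03 -3.18868814e-06]
tool_pos [ 0.27997328 -0.58575291  0.2301348 ]
ee_rot [ 9.75246686e-01  2.21115850e-01 -2.92711735e-04 -1.26391558e-03]
contact_force [-0.00368065 -0.52654668 -0.47144437]
wrist_torque [ 0.05742678 -0.06517283  0.05483435]
gripper_width 0.08552165386534498
{'intrinsics': array([[447.70528351,   0.        , 258.19998113],
       [  0.        , 447.70528351, 183.52520874],
       [  0.        ,   0.        ,   1.        ]]), 'dist_coeffs': array([0.00871177, 0.        , 0.        , 0.        , 0.        ]), 'world_to_cam': array([[-0.66938214,  0.74283773, -0.01093868,  0.4182419 ],
       [ 0.51066774,  0.44937659, -0.73299327, -0.26227459],
       [-0.53957947, -0.49623863, -0.68014793,  1.7013417 ],
       [ 0.        ,  0.        ,  0.        ,  1.        ]])}
{'intrinsics': array([[460.88376389,   0.        , 255.30832674],
       [  0.        , 460.88376389, 182.99494196],
       [  0.        ,   0.        ,   1.        ]]), 'dist_coeffs': array([-0.14391659,  0.        ,  0.        ,  0.        ,  0.        ]), 'world_to_cam': array([[-0.01122772, -0.99971236, -0.02119305,  0.02459795],
       [-0.99728253,  0.01273868, -0.07256224,  0.6233157 ],
       [ 0.07281134,  0.02032075, -0.99713869,  1.28899933],
       [ 0.        ,  0.        ,  0.        ,  1.        ]])}
```

View pics/scene0.png

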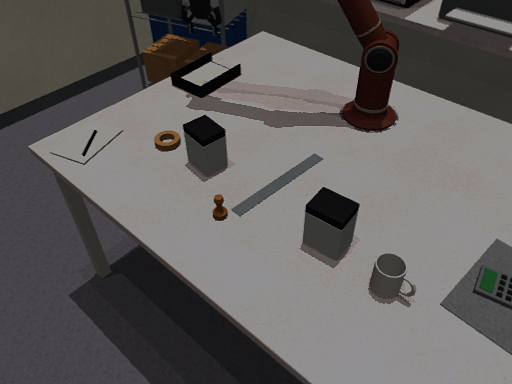

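View pics/top0.png

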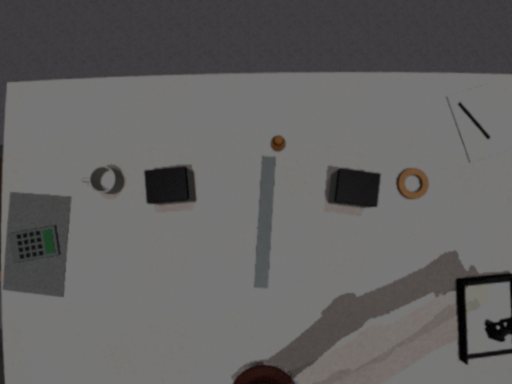

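```bash
cat > h.py <<'E'
import numpy as np, cv2
from station import *
def ray(n,uv):
    c=camera_info(n); W=c["world_to_cam"]; R=W[:3,:3];t=W[:3,3]
    p=cv2.undistortPoints(np.array(uv,float).reshape(-1,1,2),c["intrinsics"],c["dist_coeffs"]).reshape(-1,2)
    d=np.c_[p,np.ones(len(p))]@R
    return -R.T@t,d
def onz(n,uv,z):
    C,d=ray(n,uv); return C+d*((z-C[2])/d[:,2])[:,None]
def proj(n,P):
    c=camera_info(n);W=c["world_to_cam"]
    return cv2.projectPoints(np.array(P,float).reshape(-1,3),cv2.Rodrigues(W[:3,:3])[0],W[:3,3],c["intrinsics"],c["dist_coeffs"])[0].reshape(-1,2)
E
python3 - <<'E'
from h import *
np.set_printoptions(precision=4,suppress=True)
im=cv2.imread("pics/top0.png"); g=im.max(2)
print("camC",onz("top",[[0,0]],0)[0], ray("top",[[0,0]])[0])
for nm,(x0,y0,x1,y1) in dict(L=(135,155,200,215),R=(325,155,390,215)).items():
    m=np.zeros_like(g); m[y0:y1,x0:x1]=(g[y0:y1,x0:x1]<62)*255
    c=max(cv2.findContours(m,0,1)[0],key=cv2.contourArea)
    r=cv2.minAreaRect(c); b=cv2.boxPoints(r); print(nm,r,cv2.contourArea(c)); 
    print(b); print(onz("top",b,.15)[:,:2])
hsv=cv2.cvtColor(im,cv2.COLOR_BGR2HSV)
print(im[220,265],im[220,235],im[220,300])
m=((np.abs(im.astype(int).mean(2)-im[220,265].mean())<14)*255).astype(np.uint8); m2=np.zeros_like(m); m2[150:292,250:280]=m[150:292,250:280]
c=max(cv2.findContours(m2,0,1)[0],key=cv2.contourArea);r=cv2.minAreaRect(c);b=cv2.boxPoints(r);P=onz("top",b,0)
print("line",r,P[:,:2],P.mean(0)); 
for i in range(4): print(np.linalg.norm(P[i]-P[i-1]))
m=(hsv[...,1]>110)&(im[...,2]>70); m=(m*255).astype(np.uint8)
for c in cv2.findContours(m,0,1)[0]:
    if cv2.contourArea(c)>40: r=cv2.minEnclosingCircle(c);print("orange",r,onz("top",[r[0]],.02))
print("mug",onz("top",[[104,180]],.09))
a=cv2.resize(im[140:225,130:400],None,fx=2.9,fy=2.9,interpolation=cv2.INTER_CUBIC); cv2.imwrite("pics/topc.png",a)
s=cv2.imread("pics/scene0.png");a=cv2.resize(s[100:310,140:430],None,fx=2.7,fy=2.7,interpolation=cv2.INTER_CUBIC); cv2.imwrite("pics/sc.png",a)
E
```

```text
camC [1.2394 0.8507 0.    ] [ 0.528  -0.0095  1.3311]
L ((169.60690307617188, 184.78277587890625), (35.87565231323242, 48.41551971435547), 85.2363510131836) 1599.0
[[143.9931 168.9173]
 [192.2414 164.8966]
 [195.2207 200.6483]
 [146.9724 204.669 ]]
[[0.6549 0.3049]
 [0.6634 0.1775]
 [0.5707 0.1699]
 [0.5615 0.2964]]
R ((352.8846435546875, 187.423095703125), (50.73020553588867, 35.59796905517578), 7.125016689300537) 1646.0
[[325.5077 201.9385]
 [329.9231 166.6154]
 [380.2616 172.9077]
 [375.8462 208.2308]]
[[ 0.5633 -0.1649]
 [ 0.6542 -0.1783]
 [ 0.6363 -0.3091]
 [ 0.5452 -0.2949]]
[81 81 76] [115 117 118] [116 117 117]
line ((264.53240966796875, 221.56222534179688), (14.383563995361328, 130.70281982421875), 3.4473867416381836) [[ 0.3278  0.0263]
 [ 0.7041 -0.0007]
 [ 0.701  -0.0424]
 [ 0.3249 -0.0148]] [ 0.5144 -0.0079  0.    ]
0.04127634582521202
0.3772439681218125
0.04183170082376025
0.37703060110102976
orange ((412.4575500488281, 183.129150390625), 14.875395774841309) [[ 0.6176 -0.4358  0.02  ]]
mug [[0.6323 0.4342 0.09  ]]
```

View pics/topc.png

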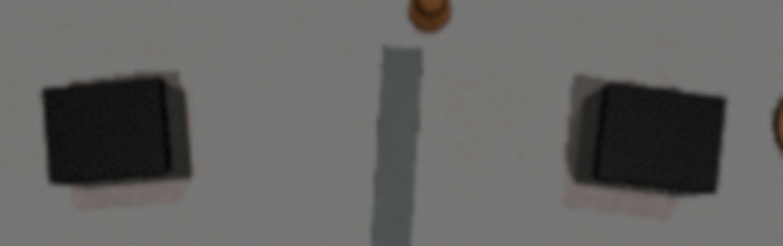

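View pics/sc.png

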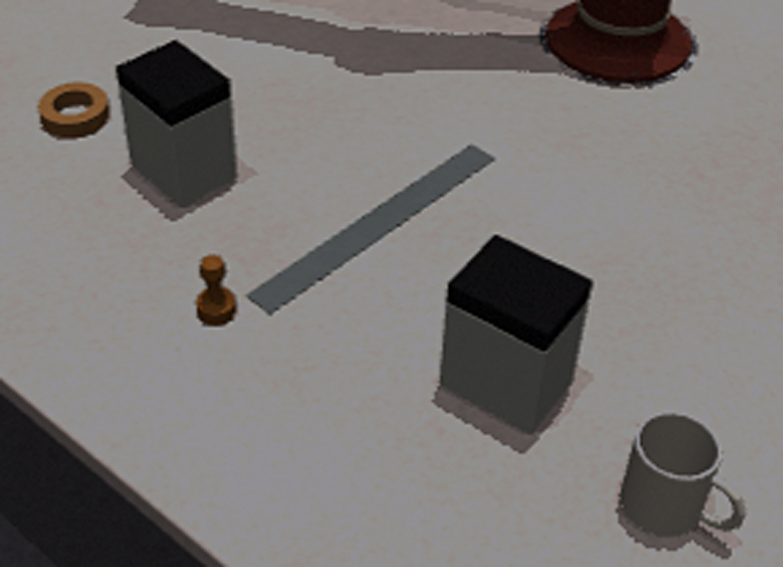

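Run:
```python
from h import *
np.set_printoptions(precision=4,suppress=True)
T=dict(L=[(43,89),(163,78),(170,173),(50,184)],R=[(605,84),(725,97),(716,193),(596,180)])
for k,v in T.items():
    uv=np.array(v)/2.9+[130,140]-.3
    P=onz("top",uv,.15)[:,:2];c=P.mean(0);print(k,P,c,[np.linalg.norm(P[i]-P[i-1]) for i in range(4)])
    d=(P[0]+P[1]-P[2]-P[3]); e=P[0]-P[1]+P[3]-P[2] ; s=(1 if e[1]>0 else -1)
    print("yaw",np.degrees(np.arctan2(d[1],d[0])),np.degrees(np.arctan2(-s*e[0],s*e[1])))
S=dict(R=[(174,41),(230,80),(174,107),(118,68)],L=[(496,236),(591,284),(544,334),(447,286)])
for k,v in S.items():
    uv=np.array(v)/2.7+[140,100]-.3
    P=onz("scene",uv,.15)[:,:2];print(k,P,P.mean(0))
print("st",onz("scene",np.array([[215,308]])/2.7+[140,100],0.01),onz("top",[[278,144]],.04), "mug",onz("scene",np.array([[660,530]])/2.7+[140,100],0.0),onz("scene",np.array([[677,440]])/2.7+[140,100],0.09))
```

```text
L [[0.651  0.3034]
 [0.6592 0.1941]
 [0.5742 0.1878]
 [0.5654 0.2965]] [0.6125 0.2455] [np.float64(0.08583598265976435), np.float64(0.1096431329666347), np.float64(0.08528199529029938), np.float64(0.10904358936897483)]
yaw 4.417338693669608 4.463278840001599
R [[ 0.6486 -0.2   ]
 [ 0.6357 -0.3076]
 [ 0.5503 -0.297 ]
 [ 0.5634 -0.1899]] [ 0.5995 -0.2486] [np.float64(0.08579260398129018), np.float64(0.10841661315890298), np.float64(0.08607847262809751), np.float64(0.1078457521430117)]
yaw -6.923046147191452 -6.89850701091122
R [[ 0.555  -0.2958]
 [ 0.5666 -0.1892]
 [ 0.6439 -0.2002]
 [ 0.6358 -0.3042]] [ 0.6003 -0.2474]
L [[0.5775 0.1932]
 [0.5721 0.2993]
 [0.6542 0.3021]
 [0.664  0.1991]] [0.617  0.2485]
st [[ 0.7437 -0.0454  0.01  ]] [[ 0.732  -0.0486  0.04  ]] mug [[ 0.6619  0.457  -0.    ]] [[0.6322 0.4385 0.09  ]]
```

Call:
{"method": "step_arm", "body": {"commands": [[0, 0, -0.5, 0, 0, -0.14, -1], [0, 0, -0.5, 0, 0, -0.14, -1], [0, 0, -0.5, 0, 0, -0.14, -1], [0, 0, -0.5, 0, 0, -0.14, -1], [0, 0, -0.5, 0, 0, -0.14, -1], [0, 0, -0.5, 0, 0, -0.14, -1], [0, 0, -0.5, 0, 0, -0.14, -1], [0, 0, -0.5, 0, 0, -0.14, -1]]}}

```text
clock: 1.1
tool_pos: [0.28, -0.5861, 0.2707]
ee_rot: [0.707, 0.707, 0.0, -0.001]
contact_force: [0.1, -0.3, -0.5]
gripper_width: 0.0005
```

Call:
{"method": "step_arm", "body": {"commands": [[5.2, 2.6, 0, 0, 0, 0, -1], [5.2, 2.6, 0, 0, 0, 0, -1], [5.2, 2.6, 0, 0, 0, 0, -1], [5.2, 2.6, 0, 0, 0, 0, -1], [5.2, 2.6, 0, 0, 0, 0, -1], [5.2, 2.6, 0, 0, 0, 0, -1], [5.2, 2.6, 0, 0, 0, 0, -1], [5.2, 2.6, 0, 0, 0, 0, -1]]}}

```text
clock: 2.1
tool_pos: [0.4906, -0.1699, 0.2711]
ee_rot: [0.709, 0.705, -0.0, -0.0]
contact_force: [0.4, -0.5, -0.4]
gripper_width: 0.0
```

Call:
{"method": "step_arm", "body": {"commands": [[5.2, 2.6, 0, 0, 0, 0, -1], [5.2, 2.6, 0, 0, 0, 0, -1], [5.2, 2.6, 0, 0, 0, 0, -1], [5.2, 2.6, 0, 0, 0, 0, -1], [5.2, 2.6, 0, 0, 0, 0, -1], [5.2, 2.6, 0, 0, 0, 0, -1], [5.2, 2.6, 0, 0, 0, 0, -1], [5.2, 2.6, 0, 0, 0, 0, -1]]}}

```text
clock: 3.1
tool_pos: [0.701, 0.2447, 0.2707]
ee_rot: [0.709, 0.705, -0.001, 0.0]
contact_force: [1.6, 0.3, -0.1]
gripper_width: 0.0002
```

Call:
{"method": "step_arm", "body": {"commands": [[0.7, 1, 0, 0, 0, 0, -1], [0, 0, -0.1, 0, 0, 0, -1], [0, 0, 3, 0, 0, 0, -1], [0, 0, 3, 0, 0, 0, -1], [0, 0, 3, 0, 0, 0, -1], [0, 0, 3, 0, 0, 0, -1], [0, 0, 3, 0, 0, 0, -1], [0, 0, 0, 0, 0, 0, -1]]}}

```text
clock: 4.1
tool_pos: [0.7086, 0.2474, 0.1195]
ee_rot: [0.709, 0.705, -0.004, -0.001]
contact_force: [-0.5, 0.0, 0.5]
gripper_width: 0.0004
```

Run:
```python
from h import *
im=read_camera("scene"); cv2.imwrite("pics/s1.png",cv2.resize(im[100:310,230:450,::-1],None,fx=2.7,fy=2.7)); print(sensors.get_obs()["tool_pos"],sensors.get_obs()["contact_force"])
```

```text
[0.71005514 0.24849037 0.12191576] [-0.02223517  0.32354107  0.70107263]
```

View pics/s1.png

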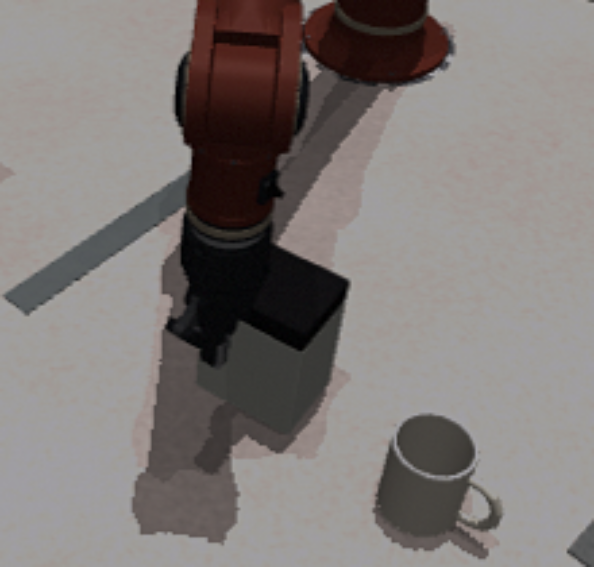

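Call:
{"method": "step_arm", "body": {"commands": [[0, -1, 0, 0, 0, 0, -1], [0, -1, 0, 0, 0, 0, -1], [0, -1, 0, 0, 0, 0, -1], [-0.1, -1, 0, 0, 0, 0, -1], [-0.1, -1, 0, 0, 0, 0, -1], [-0.1, -1, 0, 0, 0, 0, -1], [-0.1, -1, 0, 0, 0, 0, -1], [-0.1, -1, 0, 0, 0, 0, -1]]}}

```text
clock: 5.15
tool_pos: [0.6342, 0.2467, 0.1262]
ee_rot: [0.709, 0.705, 0.005, 0.003]
contact_force: [5.6, -0.1, 12.1]
gripper_width: -0.0001
```

Run:
```python
from h import *
im=read_camera("scene"); cv2.imwrite("pics/s2.png",cv2.resize(im[100:310,230:450,::-1],None,fx=2.7,fy=2.7)); print(sensors.get_obs()["tool_pos"],sensors.get_obs()["contact_force"])
```

```text
[0.63229524 0.24684249 0.12628291] [ 2.55420151 -1.07452782 10.28253579]
```

View pics/s2.png

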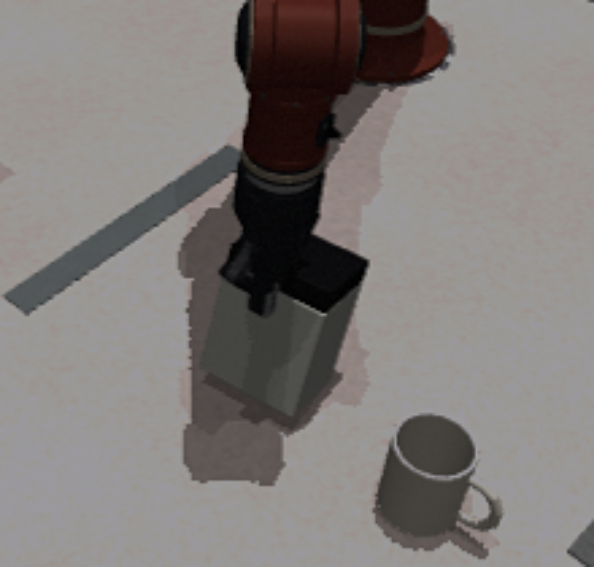

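Call:
{"method": "step_arm", "body": {"commands": [[-0.1, -0.8, 0, 0, 0, 0, -1], [-0.1, -0.8, 0, 0, 0, 0, -1], [-0.1, -0.8, 0, 0, 0, 0, -1], [-0.1, -0.8, 0, 0, 0, 0, -1], [0, -0.8, 0, 0, 0, 0, -1], [0, 0, 0, 0, 0, 0, -1], [0, 0, 0, 0, 0, 0, -1], [0, 0, 0, 0, 0, 0, -1]]}}

```text
clock: 6.2
tool_pos: [0.5905, 0.2419, 0.1219]
ee_rot: [0.709, 0.705, -0.0, -0.0]
contact_force: [-0.1, 0.5, 0.3]
gripper_width: 0.0001
```

Run:
```python
from h import *
im=read_camera("scene"); cv2.imwrite("pics/s3.png",cv2.resize(im[100:310,230:450,::-1],None,fx=2.7,fy=2.7)); print(sensors.get_obs()["tool_pos"],sensors.get_obs()["contact_force"])
```

```text
[0.59052459 0.24192172 0.12200439] [-0.00312264 -0.4406926   0.01815998]
```

View pics/s3.png

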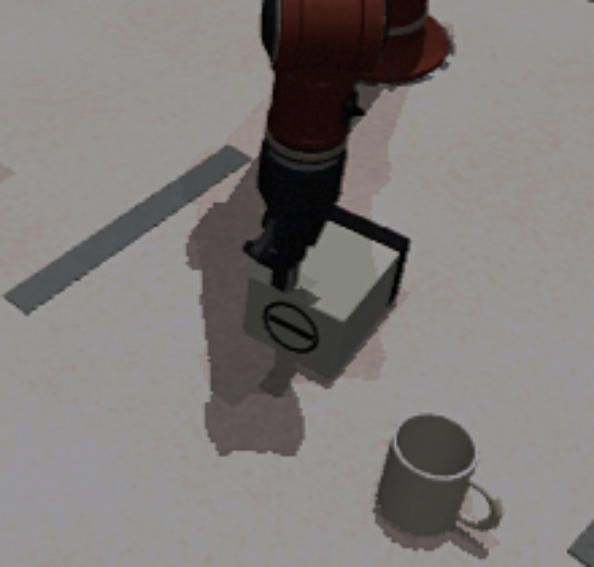

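Call:
{"method": "step_arm", "body": {"commands": [[0, 0.5, -4, 0, 0, 0, -1], [0, 0.5, -5, 0, 0, 0, -1], [0, 0.5, -5, 0, 0, 0, -1], [-6, 1, 0, 0, 0, 0, -1], [-6, 1, 0, 0, 0, 0, -1], [-6, 1, 0, 0, 0, 0, -1], [-6, 1, 0, 0, 0, 0, -1], [-6, 1, 0, 0, 0, 0, -1]]}}

```text
clock: 7.25
tool_pos: [0.6541, -0.0604, 0.2624]
ee_rot: [0.709, 0.705, 0.0, 0.0]
contact_force: [0.9, 0.2, -0.3]
gripper_width: 0.0001
```

Call:
{"method": "step_arm", "body": {"commands": [[-6, 1, 0, 0, 0, 0, -1], [-6, 1, 0, 0, 0, 0, -1], [-6, 1, 0, 0, 0, 0, -1], [-2, 1, 0, 0, 0, 0, -1], [0, 0, 0, 0, 0, 0, -1], [0, 0, 0, 0, 0, 0, -1], [0, 0, 0, 0, 0, 0, -1], [0, 0, 0, 0, 0, 0, -1]]}}

```text
clock: 8.25
tool_pos: [0.693, -0.257, 0.2629]
ee_rot: [0.708, 0.706, 0.0, 0.0]
contact_force: [0.5, 0.3, -0.9]
gripper_width: -0.0001
```

Descend 14 cm, then check before pushing.

Call:
{"method": "step_arm", "body": {"commands": [[0, 0.3, 2, 0, 0, 0, -1], [0, 0, 2, 0, 0, 0, -1], [0, 0, 2, 0, 0, 0, -1], [0, 0, 2, 0, 0, 0, -1], [0, 0, 2, 0, 0, 0, -1], [0, 0, 2, 0, 0, 0, -1], [0, 0, 2, 0, 0, 0, -1], [0, 0, 0, 0, 0, 0, -1]]}}

```text
clock: 9.25
tool_pos: [0.6941, -0.258, 0.119]
ee_rot: [0.709, 0.706, -0.001, -0.003]
contact_force: [0.6, 0.8, -0.3]
gripper_width: 0.0002
```

Run:
```python
from h import *
im=read_camera("scene"); cv2.imwrite("pics/s4.png",cv2.resize(im[80:270,120:400,::-1],None,fx=2.7,fy=2.7)); print(sensors.get_obs()["tool_pos"],sensors.get_obs()["contact_force"])
```

```text
[ 0.69530943 -0.25826242  0.1209106 ] [0.92047043 0.40903224 0.06470872]
```

View pics/s4.png

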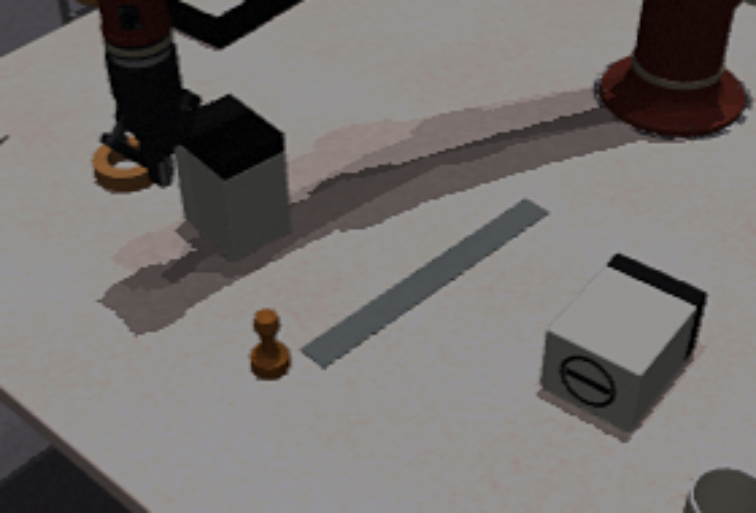

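Call:
{"method": "step_arm", "body": {"commands": [[0, -1, 0, 0, 0, 0, -1], [0, -1, 0, 0, 0, 0, -1], [0.1, -1, 0, 0, 0, 0, -1], [0.1, -1, 0, 0, 0, 0, -1], [0.1, -1, 0, 0, 0, 0, -1], [0.1, -1, 0, 0, 0, 0, -1], [0.1, -1, 0, 0, 0, 0, -1], [0.1, -0.8, 0, 0, 0, 0, -1]]}}

```text
clock: 10.3
tool_pos: [0.6217, -0.2524, 0.1261]
ee_rot: [0.709, 0.705, 0.003, 0.005]
contact_force: [4.6, -0.5, 12.2]
gripper_width: 0.0003
```

Call:
{"method": "step_arm", "body": {"commands": [[0.1, -0.8, 0, 0, 0, 0, -1], [0.1, -0.8, 0, 0, 0, 0, -1], [0.1, -0.8, 0, 0, 0, 0, -1], [0.1, -0.8, 0, 0, 0, 0, -1], [0, -0.8, 0, 0, 0, 0, -1], [0, 0, 0, 0, 0, 0, -1], [0, 0, 0, 0, 0, 0, -1], [0, 0, 0, 0, 0, 0, -1]]}}

```text
clock: 11.3
tool_pos: [0.5781, -0.2477, 0.122]
ee_rot: [0.709, 0.705, 0.0, -0.0]
contact_force: [0.7, -0.1, -0.7]
gripper_width: -0.0
```

Call:
{"method": "step_arm", "body": {"commands": [[0, 0.6, -4, 0, 0, 0, -1], [0, 0.6, -5, 0, 0, 0, -1], [0, 0.6, -5, 0, 0, 0, -1], [0, 0, 0, 0, 0, 0, -1], [0, 0, 0, 0, 0, 0, -1], [0, 0, 0, 0, 0, 0, -1], [0, 0, 0, 0, 0, 0, -1], [0, 0, 0, 0, 0, 0, -1]]}}

```text
clock: 12.3
tool_pos: [0.5957, -0.248, 0.2616]
ee_rot: [0.709, 0.705, -0.0, -0.001]
contact_force: [-0.3, -1.1, -0.3]
gripper_width: 0.0001
```

Run:
```python
from h import *
im=read_camera("scene"); cv2.imwrite("pics/s5r.png",im[:,:,::-1]); cv2.imwrite("pics/s5.png",cv2.resize(im[80:290,130:410,::-1],None,fx=2.7,fy=2.7)); print(sensors.get_obs()["tool_pos"],sensors.get_obs()["contact_force"])
im=read_camera("top"); cv2.imwrite("pics/t5r.png",im[:,:,::-1]);cv2.imwrite("pics/t5.png",cv2.resize(im[140:300,130:400,::-1],None,fx=2.9,fy=2.9,interpolation=cv2.INTER_CUBIC))
```

```text
[ 0.59580004 -0.24795141  0.26181567] [-0.18023499 -0.69822019  0.1961336 ]
```

View pics/s5.png

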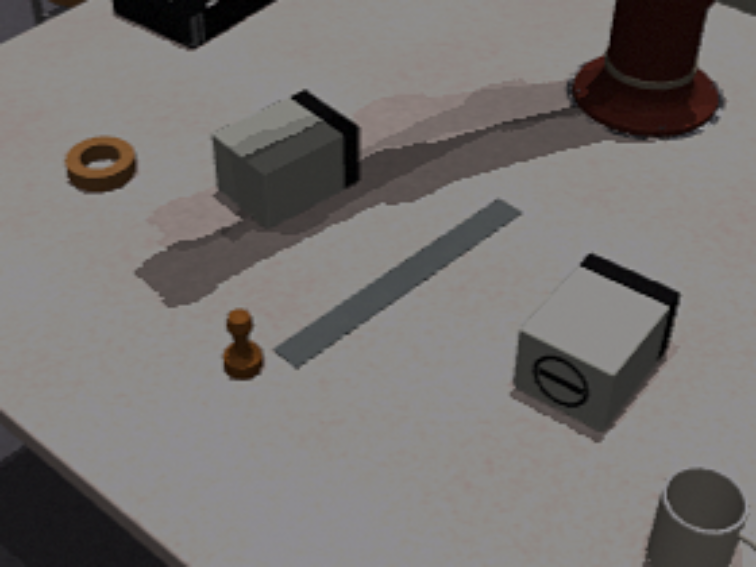

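View pics/t5.png

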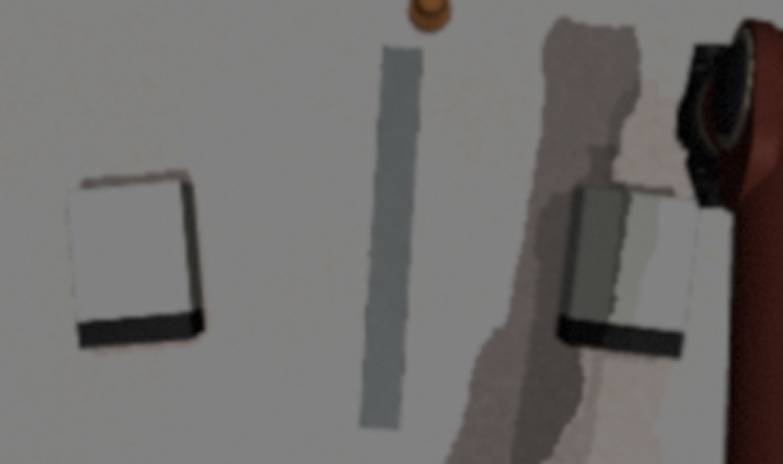

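Run:
```python
from h import *
np.set_printoptions(precision=4,suppress=True)
for v in ([(69,189),(184,181),(192,336),(80,347)],[(577,186),(698,200),(683,356),(564,343)]):
    P=onz("top",np.array(v)/2.9+[130,140]-.3,.088)[:,:2]
    print(P,P.mean(0),[np.linalg.norm(P[i]-P[i-1]) for i in range(4)])
v=np.array([(590,254),(679,294),(609,374),(519,330)])/2.7+[130,80]-.3
P=onz("scene",v,.088)[:,:2];print(P,P.mean(0))
```

```text
[[0.5625 0.2943]
 [0.569  0.185 ]
 [0.4246 0.1783]
 [0.4145 0.2841]] [0.4926 0.2354] [np.float64(0.14838367931760824), np.float64(0.10951349653038463), np.float64(0.14453779446297008), np.float64(0.10635896705859658)]
[[ 0.5599 -0.1815]
 [ 0.5452 -0.2948]
 [ 0.4006 -0.2777]
 [ 0.4147 -0.1668]] [ 0.4801 -0.2302] [np.float64(0.14594798135445336), np.float64(0.11428660258765706), np.float64(0.14563863322462292), np.float64(0.11179300315735871)]
[[0.4255 0.1796]
 [0.4171 0.2852]
 [0.5628 0.2932]
 [0.5717 0.1907]] [0.4943 0.2372]
```

Call:
{"method": "step_arm", "body": {"commands": [[5.9, -1, 0, 0, 0, 0, 1], [5.9, -1, 0, 0, 0, 0, 1], [5.9, -1, 0, 0, 0, 0, 1], [5.9, -1, 0, 0, 0, 0, 1], [5.9, -1, 0, 0, 0, 0, 1], [5.9, -1, 0, 0, 0, 0, 1], [5.9, -1, 0, 0, 0, 0, 1], [5.9, -1, 0, 0, 0, 0, 1]]}}

```text
clock: 13.4
tool_pos: [0.518, 0.2261, 0.2626]
ee_rot: [0.709, 0.705, 0.0, 0.0]
contact_force: [1.3, -0.7, -0.7]
gripper_width: 0.0853
```

Call:
{"method": "step_arm", "body": {"commands": [[5.9, -1, 0, 0, 0, 0, 1], [5.9, -1, 0, 0, 0, 0, 1], [0, 0, 0, 0, 0, 0, 1], [0, 0, 0, 0, 0, 0, 1], [0, 0, 3, 0, 0, 0, 1], [0, 0, 3, 0, 0, 0, 1], [0, 0, 3, 0, 0, 0, 1], [0, 0, 3, 0, 0, 0, 1]]}}

```text
clock: 14.4
tool_pos: [0.5005, 0.3398, 0.1416]
ee_rot: [0.71, 0.704, -0.0, 0.001]
contact_force: [0.5, 0.5, -0.0]
gripper_width: 0.0852
```

Run:
```python
from h import *
im=read_camera("scene"); cv2.imwrite("pics/s6.png",cv2.resize(im[80:290,200:450,::-1],None,fx=2.7,fy=2.7)); print(sensors.get_obs()["tool_pos"],sensors.get_obs()["contact_force"])
```

```text
[0.4982638  0.3378271  0.13732193] [-1.79799776 -1.70714817 -2.41852708]
```

View pics/s6.png

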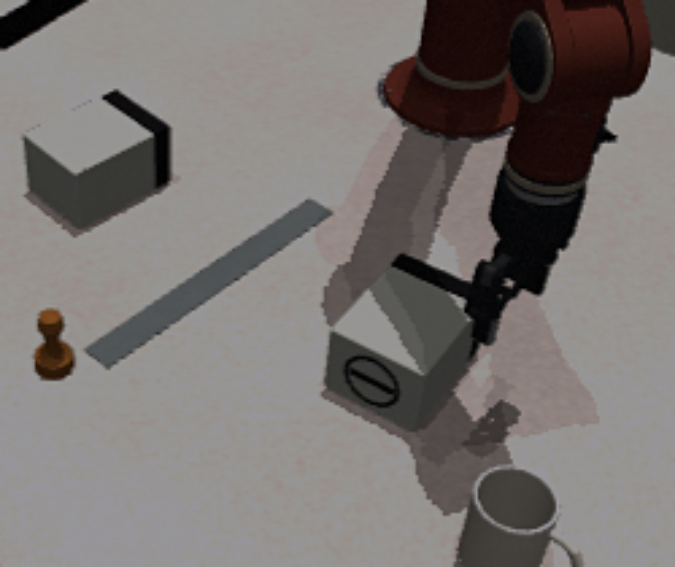

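Call:
{"method": "step_arm", "body": {"commands": [[0.5, 0, 1.5, 0, 0, 0, 1], [0, 0, 1.5, 0, 0, 0, 1], [0, 0, 1.5, 0, 0, 0, 1], [0, 0, 1.5, 0, 0, 0, 1], [0, 0, 1.5, 0, 0, 0, 1], [0, 0, 1.5, 0, 0, 0, 1], [0, 0, 1.5, 0, 0, 0, 1], [0, 0, 0, 0, 0, 0, 1]]}}

```text
clock: 15.45
tool_pos: [0.4981, 0.3468, 0.0357]
ee_rot: [0.709, 0.705, -0.002, -0.0]
contact_force: [0.5, 0.1, 0.2]
gripper_width: 0.0855
```

Call:
{"method": "step_arm", "body": {"commands": [[-1, 0, 0, 0, 0, 0, 1], [-1, 0, 0, 0, 0, 0, 1], [-1, 0, 0, 0, 0, 0, 1], [-1, 0, 0, 0, 0, 0, 1], [-1, 0, 0, 0, 0, 0, 1], [-1, 0, 0, 0, 0, 0, 1], [-1, 0, 0, 0, 0, 0, 1], [-1, 0, 0, 0, 0, 0, 1]]}}

```text
clock: 16.45
tool_pos: [0.4985, 0.2679, 0.0377]
ee_rot: [0.709, 0.706, 0.001, -0.0]
contact_force: [0.1, 2.4, 2.1]
gripper_width: 0.0855
```

Call:
{"method": "step_arm", "body": {"commands": [[-1.5, 0, 0, 0, 0, 0, 1], [-1.5, 0, 0, 0, 0, 0, 1], [-1.5, 0, 0, 0, 0, 0, 1], [-1.5, 0, 0, 0, 0, 0, 1], [-1.5, 0, 0, 0, 0, 0, 1], [-1.5, 0, 0, 0, 0, 0, 1], [-1.5, 0, 0, 0, 0, 0, 1], [-1.5, 0, 0, 0, 0, 0, 1]]}}

```text
clock: 17.45
tool_pos: [0.4978, 0.1465, 0.0373]
ee_rot: [0.709, 0.705, -0.0, -0.0]
contact_force: [-0.4, 3.2, 2.3]
gripper_width: 0.0854
```

Call:
{"method": "step_arm", "body": {"commands": [[-1, 0, 0, 0, 0, 0, 1], [-1, 0, 0, 0, 0, 0, 1], [-1, 0, 0, 0, 0, 0, 1], [-1, 0, 0, 0, 0, 0, 1], [-1, 0, 0, 0, 0, 0, 1], [-0.5, 0, 0, 0, 0, 0, 1], [0, 0, 0, 0, 0, 0, 1], [0, 0, 0, 0, 0, 0, 1]]}}

```text
clock: 18.45
tool_pos: [0.4974, 0.0919, 0.0372]
ee_rot: [0.709, 0.705, -0.001, 0.0]
contact_force: [0.2, 0.6, -0.6]
gripper_width: 0.0855
```

Run:
```python
from h import *
im=read_camera("scene"); cv2.imwrite("pics/s7.png",cv2.resize(im[80:290,150:430,::-1],None,fx=2.7,fy=2.7)); print(sensors.get_obs()["tool_pos"],sensors.get_obs()["contact_force"])
im=read_camera("top"); cv2.imwrite("pics/t7.png",cv2.resize(im[140:300,130:400,::-1],None,fx=2.9,fy=2.9,interpolation=cv2.INTER_CUBIC))
```

```text
[0.49745408 0.09209361 0.03721402] [-0.43910466  0.09445362  0.1087709 ]
```

View pics/s7.png

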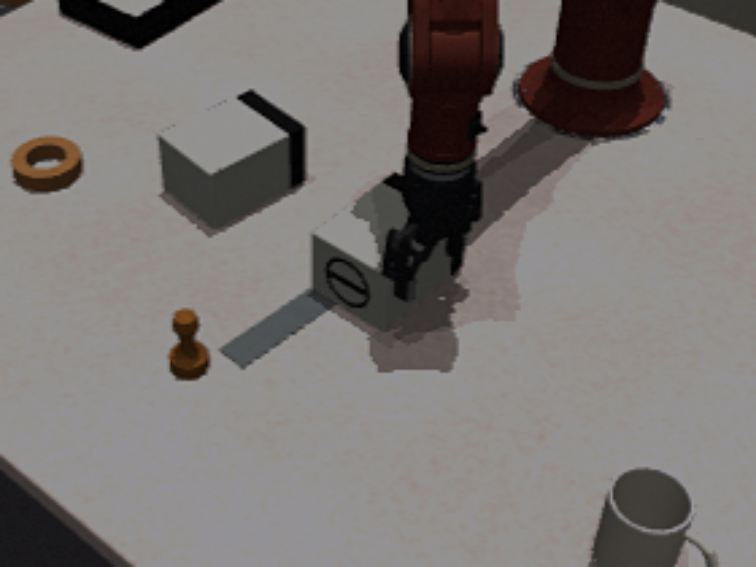

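View pics/t7.png

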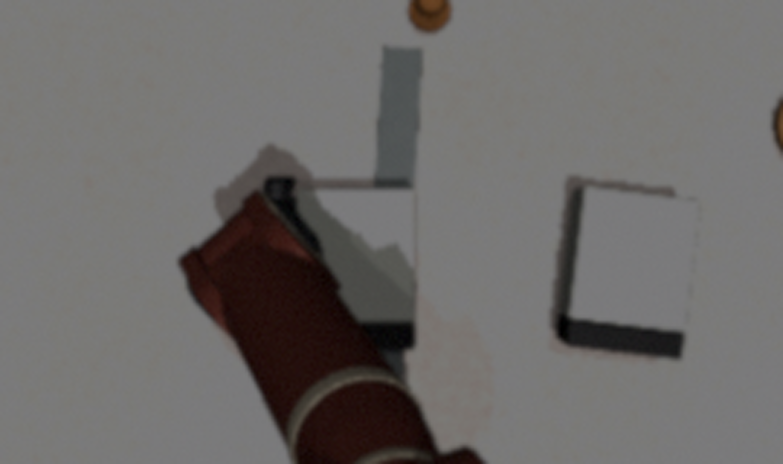

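Run:
```python
from h import *
np.set_printoptions(precision=4,suppress=True)
print(onz("top",np.array([(414,188),(414,348),(414,325)])/2.9+[130,140]-.3,.088))
print(onz("scene",np.array([(312,235)])/2.7+[150,80]-.3,.088))
print(onz("scene",np.array([(388,330),(316,292)])/2.7+[150,80]-.3,0))
```

```text
[[ 0.56   -0.0298  0.088 ]
 [ 0.412  -0.0279  0.088 ]
 [ 0.4332 -0.0282  0.088 ]]
[[ 0.5632 -0.0255  0.088 ]]
[[ 0.5531  0.0797  0.    ]
 [ 0.5599 -0.0223  0.    ]]
```

Call:
{"method": "step_arm", "body": {"commands": [[-0.6, 0, 0, 0, 0, 0, 1], [-0.6, 0, 0, 0, 0, 0, 1], [-0.6, 0, 0, 0, 0, 0, 1], [-0.6, 0, 0, 0, 0, 0, 1], [-0.6, 0, 0, 0, 0, 0, 1], [-0.4, 0, 0, 0, 0, 0, 1], [0, 0, 0, 0, 0, 0, 1], [0, 0, 0, 0, 0, 0, 1]]}}

```text
clock: 19.55
tool_pos: [0.4972, 0.0576, 0.0372]
ee_rot: [0.709, 0.705, -0.001, 0.0]
contact_force: [-0.7, 0.2, 0.5]
gripper_width: 0.0857
```

Call:
{"method": "step_arm", "body": {"commands": [[2, 0, 0, 0, 0, 0, 1], [3, 0, 0, 0, 0, 0, 1], [3, 0, 0, 0, 0, 0, 1], [2, 0, -3, 0, 0, 0, 1], [0, 0, -4, 0, 0, 0, 1], [4, 0, -4, 0, 0, 0, 1], [5, 0, -4, 0, 0, 0, 1], [0, 0, 0, 0, 0, 0, 1]]}}

```text
clock: 20.55
tool_pos: [0.4986, 0.2539, 0.1902]
ee_rot: [0.706, 0.708, 0.005, -0.0]
contact_force: [0.1, -0.3, -0.5]
gripper_width: 0.085
```

Run:
```python
from h import *
im=read_camera("scene"); cv2.imwrite("pics/s8.png",cv2.resize(im[80:290,150:430,::-1],None,fx=2.7,fy=2.7)); print(sensors.get_obs()["tool_pos"],sensors.get_obs()["contact_force"])
im=read_camera("top"); cv2.imwrite("pics/t8.png",cv2.resize(im[130:290,130:400,::-1],None,fx=2.9,fy=2.9,interpolation=cv2.INTER_CUBIC))
```

```text
[0.49823876 0.24964758 0.18783927] [ 0.20001137 -0.83281056 -0.71421793]
```

View pics/s8.png

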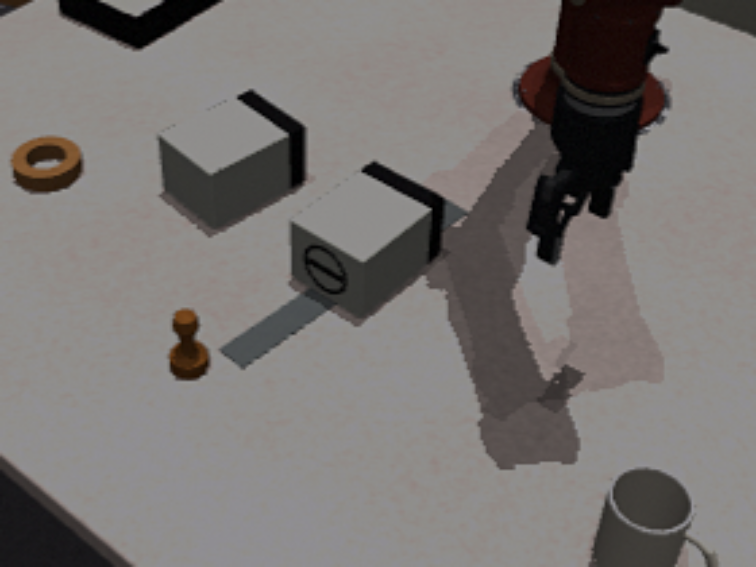

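View pics/t8.png

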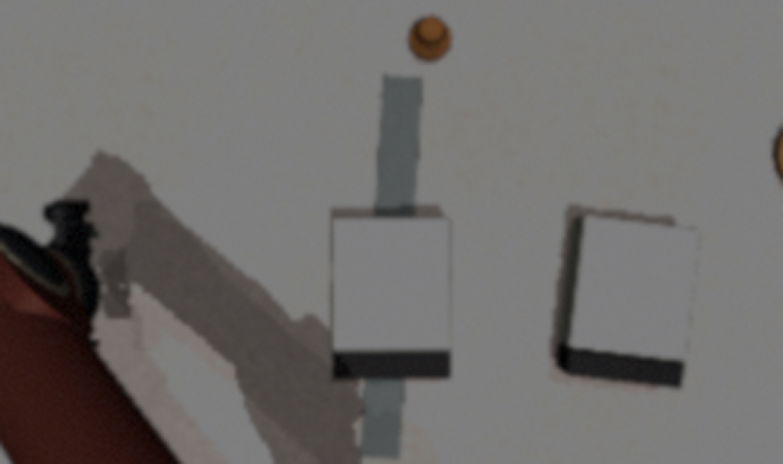

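Run:
```python
from h import *
np.set_printoptions(precision=4,suppress=True)
P=onz("top",np.array([(332,218),(450,218),(450,378),(332,378)])/2.9+[130,130]-.3,.088).mean(0);
Q=onz("scene",np.array([(375,162),(444,199),(363,263),(292,223)])/2.7+[150,80]-.3,.088).mean(0)
for p in(P,Q):
    a=np.radians(-4.2);d=p[:2]-[.5144,-.008]
    print(p, d@[np.cos(a),np.sin(a)], d@[-np.sin(a),np.cos(a)])
o=sensors.get_obs();print(o["clock"],np.abs(o["qvel"]).max()); job_done()
```

```text
[ 0.4853 -0.0075  0.088 ] -0.0290575374350964 -0.0016089789374436614
[ 0.4881 -0.005   0.088 ] -0.026478646608929485 0.001103231616900974
20.65 0.03708744783035766
the job is handed in; nothing more can be done
```

I tipped the left box towards the robot first, then the right one. The stamp showed on the left box, so I pushed it sideways with open fingers, still lying, onto the dispatch line. I then backed the arm clear and handed the job in at 20.65 s.

- **Stamped box:** the two cameras put its middle 1.6 mm right and 1.1 mm left of the line's centre line (limit 25 mm). It is about 28 mm nearer the robot than the line's middle (limit 150 mm). It lies flat and nearly square to the line.
- **Blank box:** it lies flat where it fell, about 0.12 m from where it stood (limit 0.18 m). Its middle is about 0.22 m from the line.
- **Bystanders:** the mug, tape roll and hand stamp look unmoved in the last pictures, though I did not re-measure them.
- **Forces:** the largest I read was about 13 N, during the tipping.

No check failed. The two cameras differed by about 3 mm. `job_done` gives no verdict, so I have no confirmation beyond these measurements.

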